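Fetch the ring mould from behind the timer and the sugar shaker

TASK

The ring mould is wanted on the cake board, but it stands in the channel at the back of the wooden rack with the timer and the sugar shaker in the way. Stand these two on the blue mat, lift the ring mould out and stand it in the middle of the cake board; only then put the timer and the shaker back upright on the rack, each centred on the very pad it came from. Tip nothing over and leave the nozzle, the bowl and the tape roll that stand round the rack where they are.

Things in the scene. Friction and masses are not known exactly. Their poses are not given: they have to be found in the camera images.
- rack: Fixed wooden rack, base 6 mm thick. Origin: underside, below the corner pad; +x to its back, +y left, z up. Flush dark round pads (48 mm): corner (0,0) mm, side (0,72), back (72,0). Base: x -54..46, y -65..125, and channel floor x 46..135, y -47..47, with a cheek each side (x 43..117, |y| 36.5..45.5, 54 mm high), open above and at the back. Timer and shaker start on corner and side pad, either way round.
- ring_mould: Thin-walled steel ring mould, 61 mm across, 40 mm high, upright on the rack's back pad between the cheeks, where fingers fit only before and behind it (along the rack's x) once the corner pad is empty; what stands on the corner pad is best gripped along the rack's y once the side pad is empty. Origin: centre of underside, z up. Take its inside as filled. 54 g.
- timer: Cream round kitchen timer on the rack, 64 mm across its base and 44 mm high; the top part from 18 mm up, 58 mm across, is the dial (fixed here). Origin: centre of its underside, z axis up. About 110 g.
- shaker: Round steel icing-sugar shaker with a green domed lid with holes: body 54 mm across, lid 56 mm across from 44 mm up, 62 mm high in all. Origin: centre of its underside, z axis up. About 140 g.
- cake_board: Square pale cake board lying on the table, 208 x 208 x 9 mm, fixed. Origin: centre of its underside; its top is at z = 9 mm.
- mat: Plain blue mat lying on the table, 240 mm along its x, 150 mm along its y, 2 mm thick, fixed. Origin: centre of its underside.
- nozzle: Grey metal piping nozzle behind the rack and to the left, apart from any others, standing on its wide end, 29 mm across, 50 mm high; to be left alone. Origin: centre of its underside.
- prep_bowl: Small steel bowl behind the rack and to the right, 110 mm across, 42 mm high; to be left alone. Origin: centre of its underside.
- tape_roll: Beige roll of tape lying flat near the front edge, left of the rack, 98 mm across, 25 mm high; to be left alone. Origin: centre of its underside.
Not all that is in view belongs to the job. What is shaped like the shaker but purple is not meant.

How it is judged:
By the outcome, as a careful person would: the job done as asked, in the order asked, and still so for the second after the job is handed in, with the robot touching nothing.
It also fails if it takes over 128 s, if anything falls off the work surface, if the arm or the gripper's body presses on something with over 40 N, if the wrist force passes 120 N, or if a joint passes its speed limit or range.

ROBOT

A 6-joint arm with a two-finger parallel gripper is mounted at the origin on a cart in front of the work surface, level with it; the furniture and walls round the work are solid. World frame = base frame: x ahead of the robot, y to its left, z up, the work surface at z = 0. Lengths are in m, angles in rad, forces in N, time in s.
With the tool pointing down it reaches from about 0.375 to 0.9 m from the base axis. Payload 3.1 kg.
Tool frame: the origin (TCP) lies midway between the tips of the shut fingers; the grasp point (between the pads) lies 19 mm behind it; x points along the fingers, z is the direction in which the jaws open and shut, and the axes are right-handed (so a half turn about x gives the same grasp; the last joint's range is limited). The gripper opens to 87 mm and grips with 3 to 60 N. Pads are 19 mm wide; open, the fingers measure 117 mm over their backs; the gripper's body (75 mm by 190 mm) begins 51 mm behind the grasp point.
Start: joints at [0.925, 0.527, 1.433, -0, 1.181, -0.178], TCP at [0.281, 0.558, 0.223] pointing down, gripper open.
Joint ranges: [-3.08, 3.08], [-0.75, 2.2], [0.22, 2.44], [-1.43, 4.57], [0, 2.65], [-2.85, 2.85]. Speed limits (rad/s): [2.79, 2.79, 3.14, 3.14, 3.14, 3.14].

INTERFACE

Orientations are given as a unit quaternion [x, y, z, w].
In Python, from rig import robot, optics, workorder gives the robot as it stands.
- The arm moves only by the tool arm_command, never from a script. Its argument "plan" is a list of rows, each a list of 7 numbers: the shift along the tool's x, y, z in cm, then the turn, a rotation vector about the tool's x, y, z in rad, then the finger opening in cm, from 0 to 8.7. In form: [[x, y, z, ax, ay, az, gripper], ...]. A call has 1 to 12 rows; each row shifts and turns the pose as measured when the row begins, along the tool's axes as they then stand; what a row does not reach is not made up. A row lasts 1/8 s, in which the tool goes at most 62.5 mm and 10.7 degrees, less where a joint would pass 70% of its speed; a pose out of reach is approached as far as the arm can. A call with a gripper value outside its range is refused whole. The fingers move at their own pace and stop on an object; "grip_force" is the grip in N (left out, the last holds). Time passes only in rows, so rows that do not move let the fingers close. It gives the time, the measured TCP pose, the force and the opening at its end, in the units of the state.
- robot.get_obs(): the state, without advancing time (a new reading comes with each control period).
- optics.camera(name): name is "side" or "top"; returns (picture, depth): 400x640x3 uint8, blue, green, red; 400x640 float32, m along the optical axis (not along the pixel's ray), 0 where there is no reading.
- optics.camera_info(name): a dict with "mtx" (3x3 intrinsics, pixels), "position" and "rotation" of the camera in the world. Camera axes: x right, y down, z forward; pixel columns grow to the right and rows downward; lengths in m; the calibration is good to about 2 mm. A picture is of the moment at which its call begins. camera_info takes no time and is no camera call.
- workorder.hand_in(): hands the job in, once; it reports no verdict.
The state is a dict: "time": time; "q": joint angles; "joint_velocities": joint speeds; "joint_torque": joint torques, N m; "position": TCP position; "tool_rot": TCP orientation; "ft_force": force on the tool from outside, world axes, zero at the start; "moment": the same for the moment, N m; "grip_width": finger opening in m.
Only numpy, scipy, OpenCV 4.12 (cv2) and the standard library are available. Lean on these libraries where they do the work, as an engineer would, in place of code of your own. Each camera call takes 0.05 s, during which the arm holds its last target. There are 200 camera calls.

## Working session

There is one attempt and no reset: what is moved stays moved. The work goes in short steps, Python scripts to look and compute and a tool call to move; the robot and the scene stay as the last step left them, time stands still between calls to the robot, and variables do not carry over. Pictures are saved under pics/ and viewed, about 12 in all and at most 16, crops included, and the job is handed in when it is done.

Besides the shell and the picture viewer there is one more tool, called after "Emit:" as a command line: name --pt "numbers of a row" for each row, then --argument value for the rest. arm_command: Moves the arm, as the interface text tells. Its arguments: {"type":"object","properties":{"plan":{"type":"array"},"grip_force":{"type":"number"}},"required":["plan"]}

```bash
mkdir -p pics; ls; cat > h.py <<'E'
import numpy as np,cv2
from rig import robot,optics,workorder
from scipy.spatial.transform import Rotation as R
def info(n):
    c=optics.camera_info(n); M=np.array(c["rotation"],float)
    if M.shape!=(3,3): M=R.from_quat(M).as_matrix()
    return np.array(c["mtx"]),np.array(c["position"]),M
def ray(n,u,v,z):
    K,p,M=info(n); d=M@np.linalg.solve(K,[u,v,1.]); return p+d*(z-p[2])/d[2]
def cloud(n,depth):
    K,p,M=info(n); v,u=np.mgrid[:400,:640]
    P=np.stack([(u-K[0,2])/K[0,0],(v-K[1,2])/K[1,1],np.ones(u.shape)],-1)*depth[...,None]
    return P@M.T+p
def proj(n,X):
    K,p,M=info(n); c=K@(M.T@(np.array(X)-p)); return c[:2]/c[2]
E
python3 - <<'E'
from h import *
o=robot.get_obs(); print({k:np.round(v,3).tolist() for k,v in o.items()})
for n in("top","side"):
    im,d=optics.camera(n); cv2.imwrite(f"pics/{n}0.png",im); np.save(f"pics/{n}0.npy",d); print(n,info(n))
E
```

```text
pics
{'time': 0.0, 'q': [0.926, 0.528, 1.434, 0.0, 1.181, -0.179], 'joint_velocities': [0.0, -0.001, -0.0, -0.001, 0.001, 0.0], 'joint_torque': [0.0, -44.004, -17.659, 0.063, 0.058, -0.0], 'position': [0.281, 0.558, 0.222], 'tool_rot': [-0.371, 0.603, 0.371, 0.601], 'ft_force': [-0.503, -0.214, 0.064], 'moment': [-0.007, -0.047, -0.012], 'grip_width': 0.087}
top (array([[501.75792942,   0.        , 316.96060756],
       [  0.        , 501.75792942, 194.94907221],
       [  0.        ,   0.        ,   1.        ]]), array([0.28477656, 0.01830113, 1.26793623]), array([[-0.0681482 , -0.97558849,  0.20876525],
       [-0.99767365,  0.06626967, -0.01598803],
       [ 0.00176293, -0.20936914, -0.97783509]]))
side (array([[425.23655849,   0.        , 321.27693158],
       [  0.        , 425.23655849, 202.90785457],
       [  0.        ,   0.        ,   1.        ]]), array([ 0.36964953, -0.82007841,  0.61236724]), array([[ 9.76633121e-01, -1.19489349e-01,  1.78633824e-01],
       [-2.14912043e-01, -5.40096839e-01,  8.13700324e-01],
       [-7.48958266e-04, -8.33077247e-01, -5.53156162e-01]]))
```

View pics/top0.png

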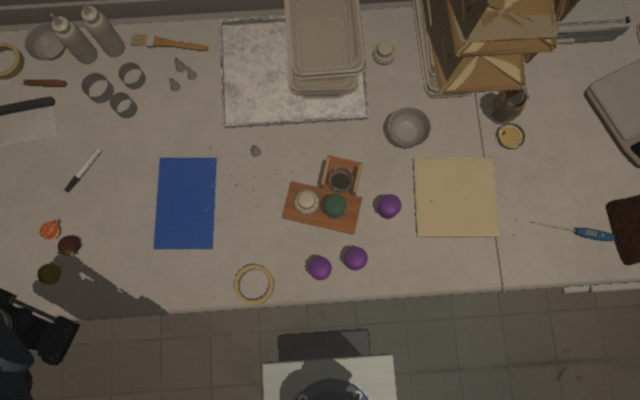

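View pics/side0.png

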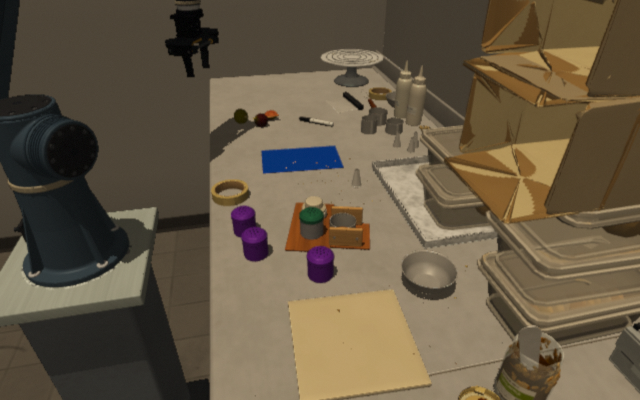

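The top view shows the rack at about (322,207), with the timer (306,202) on the side pad and the green-lidded shaker (334,205) on the corner pad. The ring mould is at (341,179). Mat is at (187,203), board at (455,197), nozzle (255,151), bowl (407,127) and tape roll (254,284). The shaker-shaped things are green (334,205) and purple (388,206), (356,258) and (319,267). The green one on the rack is the one meant.

```bash
python3 - <<'E'
from h import *
im=cv2.imread("pics/top0.png"); d=np.load("pics/top0.npy"); P=cloud("top",d)
hsv=cv2.cvtColor(im,cv2.COLOR_BGR2HSV)
def blob(m,box=None):
    m=m.astype(np.uint8)
    if box: k=np.zeros_like(m);k[box[1]:box[3],box[0]:box[2]]=1;m=m*k
    n,l,s,c=cv2.connectedComponentsWithStats(m); i=1+np.argmax(s[1:,4]); return l==i
H,S,V=cv2.split(hsv)
def pts(m,z):
    v,u=np.nonzero(m); return np.array([ray("top",a,b,z) for a,b in zip(u,v)])
for name,m,z in(("mat",blob((H>100)&(H<125)&(S>120)),.002),("board",blob((H>12)&(H<35)&(S>50)&(V>120),(405,150,505,245)),.009)):
    r=cv2.minAreaRect((pts(m,z)[:,:2]*1000).astype(np.float32)); print(name,r, "depth z",np.median(P[m][:,2]))
m=blob((H<18)&(S>90),(275,140,375,245)); cv2.imwrite("pics/rm.png",m*np.uint8(255))
print("woodz",np.percentile(P[m][:,2],[5,50,95]))
g=blob((H>60)&(H<95)&(S>60),(315,190,355,220)); 
print("lid",P[g][:,2].max(),np.round(cv2.minEnclosingCircle((pts(g,.060)[:,:2]*1000).astype(np.float32)),1) if 0 else cv2.minEnclosingCircle((pts(g,.058)[:,:2]*1000).astype(np.float32)))
t=blob((S<80)&(V>120),(293,185,322,216)); print("timer",P[t][:,2].max(),cv2.minEnclosingCircle((pts(t,.048)[:,:2]*1000).astype(np.float32)))
for nm,uv,z in(("ring",(341,179),.046),("nozzle",(255,151),.04),("bowl",(407,127),.042),("tape",(254,284),.025),("p1",(388,206),.06),("p2",(356,258),.06),("p3",(319,267),.06)): print(nm,ray("top",*uv,z).round(3))
c=im[140:245,270:410]; cv2.imwrite("pics/crop0.png",cv2.resize(c,None,fx=5.6,fy=5.6,interpolation=cv2.INTER_CUBIC))
E
```

```text
Traceback (most recent call last):
  File "h.py", line 9, in ray
    K,p,M=info(n); d=M@np.linalg.solve(K,[u,v,1.]); return p+d*(z-p[2])/d[2]
          ~~~~^^^
  File "h.py", line 5, in info
    c=optics.camera_info(n); M=np.array(c["rotation"],float)
ValueError: time passes only in moves, steps and waits
```

```bash
sed -i 's/^def info/from functools import lru_cache\n@lru_cache\ndef info/' h.py; cat > m.py <<'E'
from h import *
def blob(m,box=None):
    m=m.astype(np.uint8)
    if box: k=np.zeros_like(m);k[box[1]:box[3],box[0]:box[2]]=1;m=m*k
    n,l,s,c=cv2.connectedComponentsWithStats(m); i=1+np.argmax(s[1:,4]); return l==i
def pts(m,z,n="top"):
    v,u=np.nonzero(m); return (np.array([ray(n,a,b,z) for a,b in zip(u,v)])[:,:2]*1000).astype(np.float32)
E
python3 - <<'E'
from m import *
im=cv2.imread("pics/top0.png"); d=np.load("pics/top0.npy"); P=cloud("top",d)
H,S,V=cv2.split(cv2.cvtColor(im,cv2.COLOR_BGR2HSV))
for name,m,z in(("mat",blob((H>100)&(H<125)&(S>120)),.002),("board",blob((H>12)&(H<35)&(S>50)&(V>120),(405,150,505,245)),.009)):
    print(name,cv2.minAreaRect(pts(m,z)), "depth z",np.median(P[m][:,2]))
m=blob((H<18)&(S>90),(275,140,375,245))
print("woodz",np.percentile(P[m][:,2],[5,50,95]))
c=cv2.findContours(m.astype(np.uint8),0,2)[0][0]; a=cv2.approxPolyDP(c,3,True)[:,0]
for u,v in a: print((u,v),ray("top",u,v,.006)[:2].round(4),P[v,u].round(3))
g=blob((H>60)&(H<95)&(S>60),(315,190,355,220)); print("lid",P[g][:,2].max(),cv2.minEnclosingCircle(pts(g,.058)))
t=blob((S<80)&(V>120),(293,185,322,216)); print("timer",P[t][:,2].max(),cv2.minEnclosingCircle(pts(t,.048)))
for nm,uv,z in(("ring",(341,179),.046),("nozzle",(255,151),.04),("bowl",(407,127),.042),("tape",(254,284),.025),("p1",(388,206),.06),("p2",(356,258),.06),("p3",(319,267),.06)): print(nm,ray("top",*uv,z).round(3))
c=im[140:245,270:410]; cv2.imwrite("pics/crop0.png",cv2.resize(c,None,fx=5.6,fy=5.6,interpolation=cv2.INTER_CUBIC))
E
```

```text
mat ((559.0524291992188, 336.7744140625), (145.27040100097656, 230.69683837890625), 86.06809997558594) depth z 0.0018341776094346063
board ((526.5994262695312, -356.4911193847656), (267.6270751953125, 246.49595642089844), 86.10386657714844) depth z 0.008030095787269653
woodz [0.00182026 0.00652927 0.05288066]
(np.int32(328), np.int32(156)) [ 0.6562 -0.0382] [ 0.656 -0.038  0.006]
(np.int32(320), np.int32(187)) [ 0.5746 -0.0116] [ 0.574 -0.012  0.008]
(np.int32(290), np.int32(183)) [0.5904 0.065 ] [0.59  0.065 0.008]
(np.int32(282), np.int32(217)) [0.5029 0.0904] [0.503 0.091 0.003]
(np.int32(353), np.int32(233)) [ 0.4497 -0.0866] [ 0.45  -0.087  0.004]
(np.int32(361), np.int32(200)) [ 0.5333 -0.1142] [ 0.534 -0.115 -0.   ]
(np.int32(354), np.int32(194)) [ 0.5502 -0.0976] [ 0.547 -0.096  0.021]
(np.int32(361), np.int32(163)) [ 0.6314 -0.1227] [ 0.632 -0.123  0.004]
lid 0.07209772564963046 ((508.43878173828125, -47.17559814453125), 17.17245864868164)
timer 1.2679362302057227 ((531.0408325195312, 25.66807746887207), 28.246807098388672)
ring [ 0.582 -0.065  0.046]
nozzle [0.672 0.148 0.04 ]
bowl [ 0.709 -0.245  0.042]
tape [0.339 0.166 0.025]
p1 [ 0.503 -0.173  0.06 ]
p2 [ 0.382 -0.084  0.06 ]
p3 [0.367 0.006 0.06 ]
```

View pics/crop0.png

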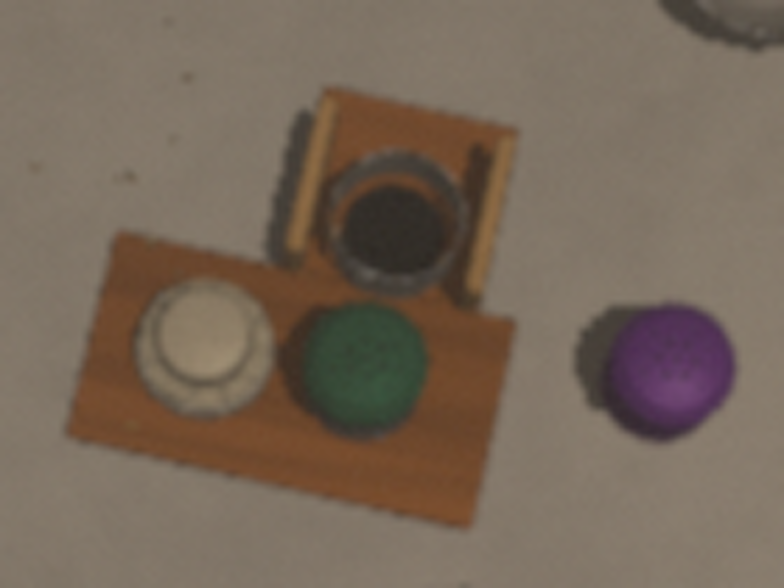

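The crop confirms it: the green domed lid (365,368 in the crop) is the steel shaker on the corner pad. The timer is on the side pad and the ring between the cheeks. The board mask was poor, so I'll refine the rack, board and object poses from corners and circles.

```bash
python3 - <<'E'
from m import *
im=cv2.imread("pics/top0.png")
H,S,V=cv2.split(cv2.cvtColor(im,cv2.COLOR_BGR2HSV))
cp=lambda x,y:(x/5.6+270-.41,y/5.6+140-.41)
def fit(mod,img,f):
    mod=np.array(mod,float);img=np.array(img);a=mod.mean(0);b=img.mean(0)
    Z=((img-b)@[1,1j])*np.conj((mod-a)@[1,1j]); th=np.angle(Z.sum()); c,s=np.cos(th),np.sin(th);Rm=np.array([[c,-s],[s,c]])
    t=b-Rm@a; print(f,"yaw",th.round(4),"t",t.round(4),"scale",round(abs(Z.sum())/(np.linalg.norm(mod-a)**2),4),"res",(img-(mod@Rm.T+t)).round(4).tolist()); return Rm,t
px=[cp(118,232),cp(66,436),cp(470,527),cp(515,320),cp(517,130)]
Rm,t=fit(np.array([(46,125),(-54,125),(-54,-65),(46,-65),(135,-47)])/1e3,[ray("top",*p,.006)[:2] for p in px],"rack")
for n,q in(("corner",(0,0)),("side",(0,.072)),("back",(.072,0))): print(n,(Rm@q+t).round(4))
print("timer base",ray("top",*cp(205,347),.012).round(4),"dialtop",ray("top",*cp(204,336),.05).round(4),"shaker",ray("top",*cp(365,368),.055).round(4),"ring top",ray("top",*cp(398,222),.046).round(4))
for n,lo,hi,box,z in(("board",14,35,(400,145,510,250),.009),("mat",100,125,(145,145,225,260),.002)):
    m=(H>lo)&(H<hi)&(S>(60 if n=="board" else 120))
    if n=="board": m&=V>130
    m=cv2.morphologyEx(blob(m,box).astype(np.uint8),2,np.ones((5,5)))
    r=cv2.minAreaRect(np.argwhere(m)[:,::-1].astype(np.float32)); b=cv2.boxPoints(r); print(n,r)
    w=np.array([ray("top",*q,z)[:2] for q in b]); print(w.round(3).tolist(),w.mean(0).round(4))
E
```

```text
rack yaw -0.2928 t [ 0.5168 -0.0419] scale 0.9878 res [[-0.0013, -0.0014], [0.0007, -0.0012], [0.0016, 0.0008], [-0.0003, 0.0011], [-0.0007, 0.0008]]
corner [ 0.5168 -0.0419]
side [0.5376 0.027 ]
back [ 0.5857 -0.0627]
timer base [0.5376 0.0264 0.012 ] dialtop [0.5349 0.0262 0.05  ] shaker [ 0.5148 -0.0435  0.055 ] ring top [ 0.5818 -0.0637  0.046 ]
board ((457.0, 196.0), (78.0, 84.0), 90.0)
[[0.637, -0.264], [0.622, -0.483], [0.419, -0.454], [0.434, -0.242]] [ 0.5281 -0.3609]
mat ((184.89898681640625, 203.01995849609375), (56.92888641357422, 90.8365249633789), 2.8624050617218018)
[[0.449, 0.416], [0.687, 0.404], [0.669, 0.256], [0.432, 0.274]] [0.5592 0.3376]
```

```bash
cat > go.py <<'E'
import sys; from h import *
# go.py x y z jawyaw : shift in tool cm and turn about tool axes needed from the present pose
x,y,z,a=map(float,sys.argv[1:5]); o=robot.get_obs(); T=R.from_quat(o["tool_rot"]); M=T.as_matrix()
best=None
for k in(0,np.pi):
    zz=np.array([np.cos(a+k),np.sin(a+k),0]); xx=np.array([0,0,-1.]); G=np.stack([xx,np.cross(zz,xx),zz],1)
    rv=R.from_matrix(M.T@G).as_rotvec()
    if best is None or np.linalg.norm(rv)<np.linalg.norm(best[0]): best=(rv,G)
d=(np.array([x,y,z])-o["position"])*100
print("t",round(o["time"],2),"pos",np.round(o["position"],4),"w",round(o["grip_width"],4),"q",np.round(o["q"],2))
print("turn",best[0].round(3),"shift now",(M.T@d).round(2),"shift after turn",(best[1].T@d).round(2),"F",np.round(o["ft_force"],1))
E
python3 go.py 0.5376 0.027 0.16 -0.2928
```

```text
t 0.1 pos [0.2808 0.5576 0.2217] w 0.0867 q [ 0.93  0.53  1.43 -0.    1.18 -0.18]
turn [ 1.397e+00 -2.000e-03  1.000e-03] shift now [  6.22 -46.81 -35.81] shift after turn [  6.17 -43.39  39.9 ] F [ 0.1 -0.2 -0.4]
```

Emit:
arm_command --pt "0 0 0 0.175 0 0 8.7" --pt "0 0 0 0.175 0 0 8.7" --pt "0 0 0 0.175 0 0 8.7" --pt "0 0 0 0.175 0 0 8.7" --pt "0 0 0 0.175 0 0 8.7" --pt "0 0 0 0.175 0 0 8.7" --pt "0 0 0 0.175 0 0 8.7" --pt "0 0 0 0.172 0 0 8.7" --grip_force 15

```text
time: 1.1
position: [0.2786, 0.5547, 0.2168]
tool_rot: [0.115, 0.699, -0.123, 0.695]
ft_force: [0.5, 0.3, 0.2]
grip_width: 0.087
```

```bash
python3 go.py 0.5376 0.027 0.16 -0.2928
```

```text
t 1.1 pos [0.2786 0.5547 0.2168] w 0.087 q [ 0.93  0.53  1.44 -0.    1.18  1.26]
turn [-0.047 -0.004  0.012] shift now [  6.02 -41.07  42.01] shift after turn [  5.68 -43.05  40.03] F [0.5 0.3 0.2]
```

Emit:
arm_command --pt "0.2 -3.5 3.4 -0.04 0 0.012 8.7" --pt "0.2 -4 3.7 0 0 0 8.7" --pt "0.2 -4 3.7 0 0 0 8.7" --pt "0.2 -4 3.7 0 0 0 8.7" --pt "0.2 -4 3.7 0 0 0 8.7" --pt "0.2 -4 3.7 0 0 0 8.7" --pt "0.2 -4 3.7 0 0 0 8.7" --pt "0.5 -4 3.7 0 0 0 8.7" --pt "1 -4 3.7 0 0 0 8.7" --pt "1 -3 2.8 0 0 0 8.7"

```text
time: 2.35
position: [0.5119, 0.0694, 0.1733]
tool_rot: [0.103, 0.701, -0.102, 0.699]
ft_force: [0.3, -0.1, -0.5]
grip_width: 0.0869
```

```bash
python3 go.py 0.5376 0.027 0.10 -0.2928
```

```text
t 2.35 pos [0.5119 0.0694 0.1733] w 0.0869 q [-0.08  0.45  1.75  0.    0.94  0.21]
turn [ 0.001 -0.003 -0.001] shift now [ 7.31 -3.33  3.71] shift after turn [ 7.33 -3.32  3.69] F [ 0.3 -0.1 -0.5]
```

Emit:
arm_command --pt "2.5 -2 2.2 0 0 0 8.7" --pt "2.5 -1.3 1.5 0 0 0 8.7" --pt "0.8 0 0 0 0 0 8.7" --pt "0 0 0 0 0 0 8.7"

```text
time: 2.85
position: [0.5389, 0.0229, 0.1125]
tool_rot: [0.106, 0.701, -0.104, 0.698]
ft_force: [-0.4, -0.0, -0.8]
grip_width: 0.0871
```

```bash
python3 go.py 0.5376 0.027 0.010 -0.2928; python3 - <<'E'
from m import *
for n in("top","side"):
    im,d=optics.camera(n); cv2.imwrite(f"pics/{n}1.png",im)
    u,v=(proj(n,[.53,0.0,.05])).astype(int)
    c=im[max(v-60,0):v+60,max(0,u-80):u+80]; print(n,u-80,v-60)
    cv2.imwrite(f"pics/c{n}1.png",cv2.resize(c,None,fx=4,fy=4,interpolation=2))
a=[cv2.imread(f"pics/c{n}1.png") for n in("top","side")]; a=[cv2.resize(x,(560,420)) for x in a]
cv2.imwrite("pics/pair1.png",cv2.resize(np.hstack(a),(800,300)))
E
```

```text
t 2.85 pos [0.5389 0.0229 0.1125] w 0.0871 q [-0.17  0.57  1.74  0.    0.83  0.13]
turn [-0.006 -0.005 -0.001] shift now [10.25  0.34 -0.2 ] shift after turn [10.25  0.36 -0.24] F [-0.4 -0.  -0.8]
top 236 140
side 233 145
```

View pics/pair1.png

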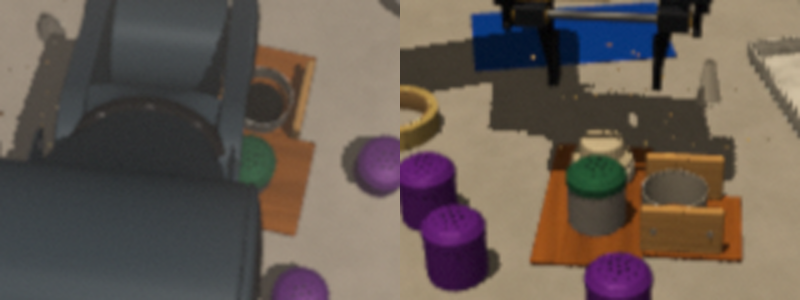

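The left half (top view) is mostly the arm. The right half (side view) shows the open fingers straddling the timer along the rack's x. Descending.

Emit:
arm_command --pt "2 0.35 -0.22 -0.005 -0.005 0 8.7" --pt "2.5 0 0 0 0 0 8.7" --pt "2.5 0 0 0 0 0 8.7" --pt "1 0 0 0 0 0 8.7" --pt "0 0 0 0 0 0 8.7"

```text
time: 3.58
position: [0.5415, 0.0314, 0.0376]
tool_rot: [0.101, 0.695, -0.1, 0.705]
ft_force: [-0.3, 0.4, 0.9]
grip_width: 0.0871
```

```bash
python3 go.py 0.5376 0.027 0.011 -0.2928
```

```text
t 3.58 pos [0.5415 0.0314 0.0376] w 0.0871 q [-0.15  0.7   1.79  0.    0.64  0.13]
turn [ 0.007  0.014 -0.003] shift now [ 2.65 -0.54 -0.29] shift after turn [ 2.66 -0.54 -0.25] F [-0.3  0.4  0.9]
```

Emit:
arm_command --pt "0.3 -0.5 -0.25 0.005 0.012 0 8.7" --pt "0 0 0 0 0 0 8.7"

```text
time: 3.82
position: [0.5386, 0.0273, 0.0362]
tool_rot: [0.103, 0.698, -0.101, 0.701]
ft_force: [-0.4, -0.1, -0.0]
grip_width: 0.0867
```

```bash
python3 go.py 0.5376 0.027 0.011 -0.2928
```

```text
t 3.83 pos [0.5386 0.0273 0.0362] w 0.0867 q [-0.16  0.7   1.79  0.01  0.64  0.13]
turn [ 0.003  0.004 -0.004] shift now [ 2.52 -0.07 -0.1 ] shift after turn [ 2.52 -0.06 -0.09] F [-0.4 -0.1 -0. ]
```

Emit:
arm_command --pt "1.3 -0.05 -0.1 0 0 0 8.7" --pt "1.3 0 0 0 0 0 8.7" --pt "0 0 0 0 0 0 8.7" --pt "0 0 0 0 0 0 5" --pt "0 0 0 0 0 0 5" --pt "0 0 0 0 0 0 5" --pt "0 0 0 0 0 0 5" --pt "0 0 0 0 0 0 5"

```text
time: 4.82
position: [0.538, 0.0268, 0.0089]
tool_rot: [0.103, 0.698, -0.101, 0.702]
ft_force: [0.1, -0.2, -1.3]
grip_width: 0.0602
```

```bash
python3 go.py 0.61 0.335 0.11 -0.2928
```

```text
t 4.83 pos [0.538  0.0268 0.0089] w 0.0602 q [-0.16  0.75  1.8   0.01  0.58  0.13]
turn [ 0.002  0.005 -0.004] shift now [-10.    31.63  -1.88] shift after turn [-10.11  31.58  -2.  ] F [ 0.1 -0.2 -1.3]
```

Emit:
arm_command --pt "-1 0 0 0 0 0 5" --pt "-2 0 0 0 0 0 5" --pt "-2.5 0 0 0 0 0 5" --pt "-2.5 0 0 0 0 0 5" --pt "-2 0 0 0 0 0 5" --pt "0 0 0 0 0 0 5"

```text
time: 5.58
position: [0.5372, 0.0266, 0.1144]
tool_rot: [0.103, 0.697, -0.101, 0.702]
ft_force: [0.6, -0.2, -1.9]
grip_width: 0.06
```

```bash
python3 go.py 0.61 0.335 0.10 -0.2928
```

```text
t 5.58 pos [0.5372 0.0266 0.1144] w 0.06 q [-0.16  0.57  1.76  0.    0.81  0.13]
turn [ 0.002  0.006 -0.004] shift now [ 1.55 31.62 -1.87] shift after turn [ 1.44 31.62 -1.93] F [ 0.6 -0.2 -1.9]
```

Emit:
arm_command --pt "0 2.5 -0.2 0 0 0 5" --pt "0 3.5 -0.2 0 0 0 5" --pt "0 4 -0.2 0 0 0 5" --pt "0 4 -0.2 0 0 0 5" --pt "0 4 -0.2 0 0 0 5" --pt "0 4 -0.2 0 0 0 5" --pt "0 3 -0.2 0 0 0 5" --pt "0 2.5 -0.2 0 0 0 5" --pt "0 1.5 0 0 0 0 5" --pt "0 0 0 0 0 0 5"

```text
time: 6.82
position: [0.6013, 0.3156, 0.1055]
tool_rot: [0.102, 0.702, -0.104, 0.697]
ft_force: [-0.0, -0.6, -2.0]
grip_width: 0.0596
```

```bash
python3 go.py 0.61 0.335 0.03 -0.2928
```

```text
t 6.83 pos [0.6013 0.3156 0.1055] w 0.0596 q [0.32 0.74 1.37 0.   1.04 0.61]
turn [-0.    -0.007  0.004] shift now [7.54 2.14 0.32] shift after turn [7.55 2.11 0.27] F [-0.  -0.6 -2. ]
```

Emit:
arm_command --pt "1.5 1.3 0.2 0 -0.006 0.003 5" --pt "2 0.8 0.1 0 0 0 5" --pt "2 0 0 0 0 0 5" --pt "1.5 0 0 0 0 0 5" --pt "0 0 0 0 0 0 5" --pt "0 0 0 0 0 0 5"

```text
time: 7.58
position: [0.6088, 0.3319, 0.0276]
tool_rot: [0.103, 0.702, -0.106, 0.697]
ft_force: [0.3, 0.8, -1.5]
grip_width: 0.0598
```

```bash
python3 go.py 0.61 0.335 0.006 -0.2928
```

```text
t 7.58 pos [0.6088 0.3319 0.0276] w 0.0598 q [ 0.34  0.85  1.36 -0.    0.93  0.64]
turn [-0.003 -0.005  0.006] shift now [2.16 0.34 0.03] shift after turn [2.16 0.33 0.02] F [ 0.3  0.8 -1.5]
```

Emit:
arm_command --pt "1 0 0 0 -0.005 0.005 5" --pt "0.8 0 0 0 0 0 5" --pt "0.3 0 0 0 0 0 5" --pt "0 0 0 0 0 0 5"

```text
time: 8.07
position: [0.6098, 0.332, 0.0069]
tool_rot: [0.105, 0.698, -0.104, 0.7]
ft_force: [0.6, -0.0, -1.0]
grip_width: 0.0599
```

```bash
python3 go.py 0.61 0.335 0.005 -0.2928
```

```text
t 8.07 pos [0.6098 0.332  0.0069] w 0.0599 q [ 0.34  0.88  1.38 -0.    0.88  0.63]
turn [-0.004  0.002 -0.001] shift now [ 0.19  0.29 -0.07] shift after turn [ 0.19  0.29 -0.07] F [ 0.6 -0.  -1. ]
```

Emit:
arm_command --pt "0.2 0 0 0 0 0 5" --pt "0.1 0 0 0 0 0 5"

```text
time: 8.32
position: [0.6102, 0.3322, 0.0048]
tool_rot: [0.105, 0.698, -0.104, 0.701]
ft_force: [-2.9, -0.4, 5.6]
grip_width: 0.0596
```

Contact (5.6 N up). Release and rise.

Emit:
arm_command --pt "0 0 0 0 0 0 6.4" --pt "0 0 0 0 0 0 7.5" --pt "0 0 0 0 0 0 8.7" --pt "0 0 0 0 0 0 8.7" --pt "-1 0 0 0 0 0 8.7" --pt "-2.5 0 0 0 0 0 8.7" --pt "-3.5 0 0 0 0 0 8.7" --pt "-3.5 0 0 0 0 0 8.7" --pt "-2 0 0 0 0 0 8.7" --pt "0 0 0 0 0 0 8.7"

```text
time: 9.57
position: [0.6111, 0.3325, 0.1372]
tool_rot: [0.106, 0.697, -0.103, 0.702]
ft_force: [0.8, -0.4, 0.2]
grip_width: 0.0871
```

```bash
python3 go.py 0.5168 -0.042 0.13 1.278
```

```text
t 9.57 pos [0.6111 0.3325 0.1372] w 0.0871 q [ 0.34  0.71  1.32 -0.    1.1   0.63]
turn [ 1.567  0.002 -0.009] shift now [  0.54 -38.58   1.92] shift after turn [ 0.72  1.79 38.58] F [ 0.8 -0.4  0.2]
```

Emit:
arm_command --pt "0 0 0 -0.175 0 0 8.7" --pt "0 0 0 -0.175 0 0 8.7" --pt "0 0 0 -0.175 0 0 8.7" --pt "0 0 0 -0.175 0 0 8.7" --pt "0 0 0 -0.175 0 0 8.7" --pt "0 0 0 -0.175 0 0 8.7" --pt "0 0 0 -0.175 0 0 8.7" --pt "0 0 0 -0.175 0 0 8.7" --pt "0 0 0 -0.175 0 0 8.7" --pt "0 0 0 0 0 0 8.7"

```text
time: 10.82
position: [0.6041, 0.3299, 0.1259]
tool_rot: [-0.435, 0.56, 0.437, 0.553]
ft_force: [0.2, -0.2, 0.1]
grip_width: 0.087
```

```bash
python3 go.py 0.5168 -0.042 0.13 1.278
```

```text
t 10.82 pos [0.6041 0.3299 0.1259] w 0.087 q [ 0.34  0.72  1.33 -0.    1.1  -0.99]
turn [ 0.051 -0.006 -0.008] shift now [ -0.19  -0.43 -38.2 ] shift after turn [ -0.41  -2.38 -38.13] F [ 0.2 -0.2  0.1]
```

Emit:
arm_command --pt "0 0 -2.5 0.05 -0.005 -0.008 8.7" --pt "0 -0.3 -4 0 0 0 8.7" --pt "0 -0.3 -5 0 0 0 8.7" --pt "0 -0.3 -5 0 0 0 8.7" --pt "0 -0.3 -5 0 0 0 8.7" --pt "0 -0.3 -5 0 0 0 8.7" --pt "0 -0.3 -4 0 0 0 8.7" --pt "0 -0.3 -3.5 0 0 0 8.7" --pt "0 -0.3 -2 0 0 0 8.7" --pt "0 0 0 0 0 0 8.7"

```text
time: 12.08
position: [0.5161, -0.0307, 0.1221]
tool_rot: [-0.412, 0.575, 0.413, 0.574]
ft_force: [-0.1, 0.2, 0.7]
grip_width: 0.0872
```

```bash
python3 go.py 0.516 -0.0425 0.10 1.278
```

```text
t 12.07 pos [ 0.5161 -0.0307  0.1221] w 0.0872 q [-0.28  0.54  1.79 -0.    0.81 -1.52]
turn [-0.033 -0.001 -0.003] shift now [ 2.21 -0.37 -1.12] shift after turn [ 2.21 -0.33 -1.14] F [-0.1  0.2  0.7]
```

Emit:
arm_command --pt "1 -0.35 -1.1 -0.033 0 -0.003 8.7" --pt "1 0 0 0 0 0 8.7" --pt "0 0 0 0 0 0 8.7" --pt "0 0 0 0 0 0 8.7"

```text
time: 12.58
position: [0.5161, -0.0391, 0.101]
tool_rot: [-0.421, 0.568, 0.421, 0.568]
ft_force: [0.1, 0.7, 0.5]
grip_width: 0.0871
```

```bash
python3 go.py 0.516 -0.0425 0.012 1.278;  python3 - <<'E'
from m import *
a=[]
for n in("top","side"):
    im,d=optics.camera(n); cv2.imwrite(f"pics/{n}2.png",im)
    u,v=(proj(n,[.53,0.0,.05] if n=="side" else [.56,.3,.05])).astype(int); print(n,u-80,v-60)
    a.append(cv2.resize(im[v-60:v+60,u-80:u+80],(400,300),interpolation=2))
cv2.imwrite("pics/pair2.png",np.hstack(a))
E
```

```text
t 12.57 pos [ 0.5161 -0.0391  0.101 ] w 0.0871 q [-0.29  0.57  1.81  0.    0.76 -1.57]
turn [-0.003  0.    -0.001] shift now [ 8.9  -0.1  -0.34] shift after turn [ 8.9  -0.09 -0.33] F [0.1 0.7 0.5]
top 115 137
side 233 145
```

View pics/pair2.png

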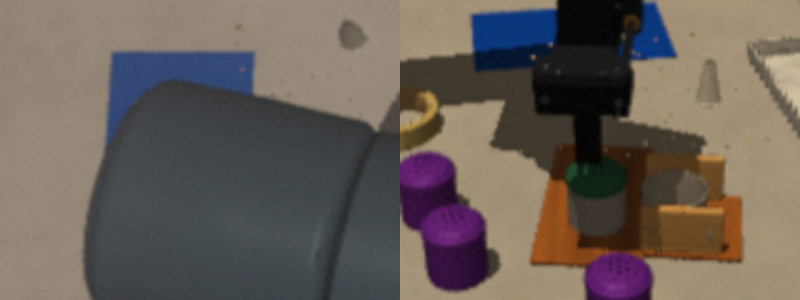

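The side view shows the fingers in line with the green shaker and the rack clear of the timer. Descending.

Emit:
arm_command --pt "1.5 -0.1 -0.33 0 0 0 8.7" --pt "2 0 0 0 0 0 8.7" --pt "2 0 0 0 0 0 8.7" --pt "2 0 0 0 0 0 8.7" --pt "1 0 0 0 0 0 8.7" --pt "0 0 0 0 0 0 8.7" --pt "0 0 0 0 0 0 8.7"

```text
time: 13.55
position: [0.5169, -0.0434, 0.0116]
tool_rot: [-0.421, 0.568, 0.42, 0.569]
ft_force: [-1.3, 0.5, -0.8]
grip_width: 0.0867
```

```bash
python3 go.py 0.516 -0.0425 0.010 1.278
```

```text
t 13.55 pos [ 0.5169 -0.0434  0.0116] w 0.0867 q [-0.3   0.74  1.85  0.    0.56 -1.57]
turn [-0.003  0.     0.001] shift now [0.16 0.11 0.06] shift after turn [0.16 0.11 0.06] F [-1.3  0.5 -0.8]
```

Emit:
arm_command --pt "0 0 0 0 0 0 5" --pt "0 0 0 0 0 0 5" --pt "0 0 0 0 0 0 5" --pt "0 0 0 0 0 0 5" --pt "0 0 0 0 0 0 5" --pt "0 0 0 0 0 0 5" --grip_force 18

```text
time: 14.3
position: [0.518, -0.0436, 0.0134]
tool_rot: [-0.422, 0.567, 0.419, 0.569]
ft_force: [-0.2, -0.1, 0.2]
grip_width: 0.0549
```

Emit:
arm_command --pt "-1 0 0 0 0 0 5" --pt "-2 0 0 0 0 0 5" --pt "-3 0 0 0 0 0 5" --pt "-3 0 0 0 0 0 5" --pt "-2 0 0 0 0 0 5" --pt "0 0 0 0 0 0 5" --pt "0 0 0 0 0 0 5"

```text
time: 15.18
position: [0.5161, -0.043, 0.1282]
tool_rot: [-0.422, 0.567, 0.42, 0.569]
ft_force: [0.1, 0.6, -0.8]
grip_width: 0.0551
```

```bash
python3 go.py 0.50 0.34 0.12 1.278
```

```text
t 15.18 pos [ 0.5161 -0.043   0.1282] w 0.0551 q [-0.3   0.52  1.79  0.    0.82 -1.57]
turn [-0.003  0.     0.003] shift now [ 0.78 12.72 36.17] shift after turn [ 0.82 12.6  36.21] F [ 0.1  0.6 -0.8]
```

Emit:
arm_command --pt "0 1 2.5 0 0 0 5" --pt "0 1.3 3.7 0 0 0 5" --pt "0 1.6 4.5 0 0 0 5" --pt "0 1.6 4.5 0 0 0 5" --pt "0 1.6 4.5 0 0 0 5" --pt "0 1.6 4.5 0 0 0 5" --pt "0 1.4 4 0 0 0 5" --pt "0 1.2 3.5 0 0 0 5" --pt "0 1 2.5 0 0 0 5" --pt "0 0.5 1.2 0 0 0 5" --pt "0 0 0 0 0 0 5"

```text
time: 16.55
position: [0.491, 0.3418, 0.1138]
tool_rot: [-0.418, 0.575, 0.422, 0.562]
ft_force: [0.5, -0.1, -0.1]
grip_width: 0.0546
```

```bash
python3 go.py 0.50 0.34 0.03 1.278
```

```text
t 16.55 pos [0.491  0.3418 0.1138] w 0.0546 q [ 0.42  0.64  1.58  0.    0.94 -0.85]
turn [-0.006 -0.011 -0.016] shift now [ 8.37 -1.05  0.19] shift after turn [ 8.38 -0.92  0.09] F [ 0.5 -0.1 -0.1]
```

Emit:
arm_command --pt "1.5 -0.9 0.1 -0.005 -0.01 -0.015 5" --pt "2.5 0 0 0 0 0 5" --pt "2.5 0 0 0 0 0 5" --pt "1.5 0 0 0 0 0 5" --pt "0 0 0 0 0 0 5" --pt "0 0 0 0 0 0 5"

```text
time: 17.3
position: [0.501, 0.3333, 0.0312]
tool_rot: [-0.42, 0.571, 0.419, 0.567]
ft_force: [-0.1, 0.3, -1.4]
grip_width: 0.0545
```

```bash
python3 go.py 0.50 0.34 0.0105 1.278
```

```text
t 17.3 pos [0.501  0.3333 0.0312] w 0.0545 q [ 0.4   0.76  1.62 -0.    0.76 -0.87]
turn [-0.007 -0.005 -0.001] shift now [2.06 0.29 0.62] shift after turn [2.07 0.29 0.61] F [-0.1  0.3 -1.4]
```

Emit:
arm_command --pt "1 0 0 -0.005 -0.005 0 5" --pt "0.8 0 0 0 0 0 5" --pt "0.2 0 0 0 0 0 5" --pt "0 0 0 0 0 0 5"

```text
time: 17.8
position: [0.5021, 0.3338, 0.0116]
tool_rot: [-0.421, 0.567, 0.422, 0.569]
ft_force: [-0.6, -0.0, -1.7]
grip_width: 0.055
```

Emit:
arm_command --pt "0.15 0 0 0 0 0 5" --pt "0 0 0 0 0 0 5"

```text
time: 18.05
position: [0.5022, 0.3341, 0.0102]
tool_rot: [-0.421, 0.566, 0.422, 0.569]
ft_force: [1.1, -0.8, -0.5]
grip_width: 0.0548
```

Emit:
arm_command --pt "0.12 0 0 0 0 0 5" --pt "0 0 0 0 0 0 5"

```text
time: 18.3
position: [0.5025, 0.3343, 0.0095]
tool_rot: [-0.421, 0.566, 0.422, 0.569]
ft_force: [0.5, -0.9, -0.9]
grip_width: 0.0547
```

Emit:
arm_command --pt "0.15 0 0 0 0 0 5" --pt "0 0 0 0 0 0 6.0" --pt "0 0 0 0 0 0 7.5" --pt "0 0 0 0 0 0 8.7" --pt "0 0 0 0 0 0 8.7" --pt "-1 0 0 0 0 0 8.7" --pt "-2.5 0 0 0 0 0 8.7" --pt "-3.5 0 0 0 0 0 8.7" --pt "-3.5 0 0 0 0 0 8.7" --pt "-2 0 0 0 0 0 8.7" --pt "0 0 0 0 0 0 8.7"

```text
time: 19.68
position: [0.5026, 0.3341, 0.1404]
tool_rot: [-0.422, 0.565, 0.421, 0.57]
ft_force: [-0.5, 0.6, -0.0]
grip_width: 0.0869
```

```bash
python3 go.py 0.583 -0.063 0.13 -0.2928
```

```text
t 19.68 pos [0.5026 0.3341 0.1404] w 0.0869 q [ 0.4   0.6   1.57  0.    0.97 -0.88]
turn [ 1.57e+00  7.00e-03 -1.00e-03] shift now [  0.93 -19.18 -35.69] shift after turn [  1.04 -35.7   19.16] F [-0.5  0.6 -0. ]
```

Emit:
arm_command --pt "0 0 0 0.175 0 0 8.7" --pt "0 0 0 0.175 0 0 8.7" --pt "0 0 0 0.175 0 0 8.7" --pt "0 0 0 0.175 0 0 8.7" --pt "0 0 0 0.175 0 0 8.7" --pt "0 0 0 0.175 0 0 8.7" --pt "0 0 0 0.175 0 0 8.7" --pt "0 0 0 0.175 0 0 8.7" --pt "0 0 0 0.14 0 0 8.7" --pt "0 0 0 0 0 0 8.7"

```text
time: 20.92
position: [0.4956, 0.3308, 0.1303]
tool_rot: [0.108, 0.702, -0.112, 0.694]
ft_force: [-0.2, -0.1, -0.4]
grip_width: 0.0866
```

```bash
python3 go.py 0.583 -0.063 0.13 -0.2928
```

```text
t 20.93 pos [0.4956 0.3308 0.1303] w 0.0866 q [0.4  0.61 1.58 0.   0.96 0.71]
turn [-0.02  -0.01   0.007] shift now [  0.07 -34.77  20.45] shift after turn [ 3.000e-02 -3.518e+01  1.974e+01] F [-0.2 -0.1 -0.4]
```

Emit:
arm_command --pt "0 -2.5 1.4 -0.015 -0.01 0.007 8.7" --pt "0 -3.7 2 0 0 0 8.7" --pt "0 -4.5 2.5 0 0 0 8.7" --pt "0 -4.5 2.5 0 0 0 8.7" --pt "0 -4.5 2.5 0 0 0 8.7" --pt "0 -4.5 2.5 0 0 0 8.7" --pt "0 -4 2.2 0 0 0 8.7" --pt "0 -3.3 1.8 0 0 0 8.7" --pt "0 -2 1 0 0 0 8.7" --pt "0 0 0 0 0 0 8.7"

```text
time: 22.18
position: [0.578, -0.0538, 0.1247]
tool_rot: [0.095, 0.703, -0.095, 0.699]
ft_force: [0.6, -0.2, 0.6]
grip_width: 0.0869
```

```bash
python3 go.py 0.583 -0.063 0.08 -0.2928
```

```text
t 22.18 pos [ 0.578  -0.0538  0.1247] w 0.0869 q [-0.28  0.6   1.63 -0.    0.92 -0.01]
turn [ 0.024 -0.005  0.001] shift now [ 4.47 -0.75  0.75] shift after turn [ 4.47 -0.74  0.75] F [ 0.6 -0.2  0.6]
```

Emit:
arm_command --pt "1 -0.75 0.75 0.024 -0.005 0 8.7" --pt "2 0 0 0 0 0 8.7" --pt "1.3 0 0 0 0 0 8.7" --pt "0 0 0 0 0 0 8.7" --pt "0 0 0 0 0 0 8.7"

```text
time: 22.8
position: [0.5823, -0.0597, 0.0784]
tool_rot: [0.102, 0.701, -0.102, 0.699]
ft_force: [-0.3, 1.6, 0.4]
grip_width: 0.0869
```

```bash
python3 go.py 0.583 -0.063 0.014 -0.2928;  python3 - <<'E'
from m import *
a=[]
for n in("top","side"):
    im,d=optics.camera(n); cv2.imwrite(f"pics/{n}3.png",im)
    u,v=(proj(n,[.55,0,.03] if n=="side" else [.56,.3,.05])).astype(int); print(n,u-80,v-60)
    a.append(cv2.resize(im[v-60:v+60,u-80:u+80],(400,300),interpolation=2))
cv2.imwrite("pics/pair3.png",np.hstack(a))
E
```

```text
t 22.8 pos [ 0.5823 -0.0597  0.0784] w 0.0869 q [-0.29  0.67  1.65 -0.    0.82 -0.  ]
turn [ 0.004 -0.003  0.001] shift now [ 6.44 -0.29  0.17] shift after turn [ 6.44 -0.29  0.16] F [-0.3  1.6  0.4]
top 115 137
side 241 151
```

View pics/pair3.png

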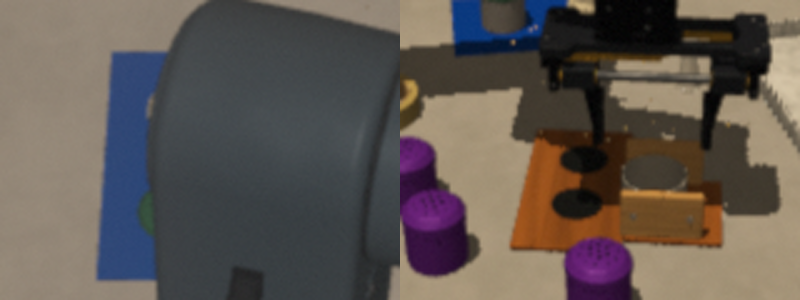

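The side view shows both pads empty (585,158 and 577,203), the shaker and timer standing on the mat, and the fingers along the rack's x before and behind the ring. Descending.

Emit:
arm_command --pt "1.5 -0.3 0.15 0 0 0 8.7" --pt "2 0 0 0 0 0 8.7" --pt "2 0 0 0 0 0 8.7" --pt "0.8 0 0 0 0 0 8.7" --pt "0 0 0 0 0 0 8.7" --pt "0 0 0 0 0 0 8.7"

```text
time: 23.65
position: [0.5847, -0.0648, 0.0138]
tool_rot: [0.102, 0.699, -0.102, 0.701]
ft_force: [-0.2, -0.4, -0.5]
grip_width: 0.0874
```

```bash
python3 go.py 0.583 -0.063 0.014 -0.2928
```

```text
t 23.65 pos [ 0.5847 -0.0648  0.0138] w 0.0874 q [-0.3   0.78  1.67 -0.    0.69 -0.01]
turn [0.003 0.002 0.001] shift now [-0.02  0.12 -0.21] shift after turn [-0.02  0.12 -0.21] F [-0.2 -0.4 -0.5]
```

Emit:
arm_command --pt "0 0 0 0 0 0 5" --pt "0 0 0 0 0 0 5" --pt "0 0 0 0 0 0 5" --pt "0 0 0 0 0 0 5" --pt "0 0 0 0 0 0 5" --pt "0 0 0 0 0 0 5" --grip_force 12

```text
time: 24.4
position: [0.5857, -0.065, 0.0155]
tool_rot: [0.101, 0.698, -0.102, 0.702]
ft_force: [-0.7, -0.1, -1.4]
grip_width: 0.059
```

Emit:
arm_command --pt "-1 0 0 0 0 0 5" --pt "-2 0 0 0 0 0 5" --pt "-3 0 0 0 0 0 5" --pt "-3 0 0 0 0 0 5" --pt "-2 0 0 0 0 0 5" --pt "-1 0 0 0 0 0 5" --pt "0 0 0 0 0 0 5"

```text
time: 25.28
position: [0.5848, -0.0646, 0.1417]
tool_rot: [0.101, 0.698, -0.102, 0.702]
ft_force: [-1.4, -0.0, -0.1]
grip_width: 0.0595
```

```bash
python3 - <<'E'
from m import *
im=cv2.imread("pics/side3.png"); V=cv2.cvtColor(im,6)
# pads: dark blobs in crop coords -> pixels
n,l,s,c=cv2.connectedComponentsWithStats((V[151:271,241:401]<45).astype(np.uint8))
for i in range(1,n):
    if 40<s[i,4]<900: print(s[i].tolist(),c[i].round(1),ray("side",*(c[i]+[241,151]),.006).round(4))
im=cv2.imread("pics/top0.png")
# board edges by brightness in Lab b
b=cv2.cvtColor(im,cv2.COLOR_BGR2LAB)[...,2].astype(int)
m=blob((b>145),(402,140,512,250)); m=cv2.morphologyEx(m.astype(np.uint8),2,np.ones((7,7)))
P=pts(m,.009); print("board",cv2.minAreaRect(P),P.mean(0),len(P))
E
python3 go.py 0.5285 -0.360 0.10 -0.05
```

```text
[0, 63, 15, 21, 158] [ 6.5 72.6] [0.3732 0.0224 0.006 ]
[115, 73, 14, 9, 69] [123.4  76.4] [ 0.6428 -0.0526  0.006 ]
[2, 86, 26, 24, 413] [15. 99.] [ 0.3841 -0.0805  0.006 ]
[67, 108, 26, 12, 202] [ 79.7 115.4] [ 0.5124 -0.1637  0.006 ]
board ((526.7626953125, -357.03240966796875), (202.96072387695312, 202.11253356933594), 86.31717681884766) [ 524.3995  -357.11075] 6099
t 25.27 pos [ 0.5848 -0.0646  0.1417] w 0.0595 q [-0.3   0.58  1.61 -0.    0.95 -0.01]
turn [-0.239  0.006  0.002] shift now [  4.22 -29.92   3.  ] shift after turn [  4.17 -29.79  -4.15] F [-1.4 -0.  -0.1]
```

```bash
python3 go.py 0.527 -0.3575 0.12 -0.2928
```

```text
t 25.27 pos [ 0.5848 -0.0646  0.1417] w 0.0595 q [-0.3   0.58  1.61 -0.    0.95 -0.01]
turn [0.004 0.006 0.001] shift now [  2.22 -29.72   2.8 ] shift after turn [  2.17 -29.72   2.92] F [-1.4 -0.  -0.1]
```

Emit:
arm_command --pt "0 -2.5 0.3 0 0.005 0 5" --pt "0 -3.5 0.3 0 0 0 5" --pt "0 -4 0.4 0 0 0 5" --pt "0 -4 0.4 0 0 0 5" --pt "0 -4 0.4 0 0 0 5" --pt "0 -4 0.4 0 0 0 5" --pt "0 -3 0.3 0 0 0 5" --pt "0 -2.5 0.2 0 0 0 5" --pt "0 -1.2 0.1 0 0 0 5" --pt "0 0 0 0 0 0 5"

```text
time: 26.52
position: [0.5231, -0.352, 0.1301]
tool_rot: [0.104, 0.706, -0.098, 0.694]
ft_force: [0.1, 0.7, -0.7]
grip_width: 0.0592
```

```bash
python3 go.py 0.527 -0.3575 0.04 -0.2928
```

```text
t 26.52 pos [ 0.5231 -0.352   0.1301] w 0.0592 q [-0.77  0.65  1.48 -0.    1.02 -0.48]
turn [ 0.005 -0.017 -0.006] shift now [ 8.99 -0.47  0.69] shift after turn [ 9.01 -0.41  0.54] F [ 0.1  0.7 -0.7]
```

Emit:
arm_command --pt "1.5 -0.4 0.5 0.005 -0.016 -0.006 5" --pt "2.5 0 0 0 0 0 5" --pt "2.5 0 0 0 0 0 5" --pt "1.5 0 0 0 0 0 5" --pt "0 0 0 0 0 0 5" --pt "0 0 0 0 0 0 5"

```text
time: 27.28
position: [0.5281, -0.3503, 0.0479]
tool_rot: [0.103, 0.701, -0.1, 0.699]
ft_force: [0.2, 0.1, -0.6]
grip_width: 0.0589
```

```bash
python3 go.py 0.527 -0.3575 0.019 -0.2928;  python3 - <<'E'
from m import *
a=[]
for n in("top","side"):
    im,d=optics.camera(n); cv2.imwrite(f"pics/{n}4.png",im)
    c=im[140:260,260:420] if n=="top" else im[240:400,270:450]
    a.append(cv2.resize(c,(400,300 if n=="top" else 356),interpolation=2)[:300])
cv2.imwrite("pics/pair4.png",np.hstack(a))
E
```

```text
t 27.27 pos [ 0.5281 -0.3503  0.0479] w 0.0589 q [-0.76  0.77  1.53  0.    0.85 -0.48]
turn [ 0.005 -0.003 -0.003] shift now [ 2.88 -0.73  0.11] shift after turn [ 2.89 -0.72  0.1 ] F [ 0.2  0.1 -0.6]
```

View pics/pair4.png

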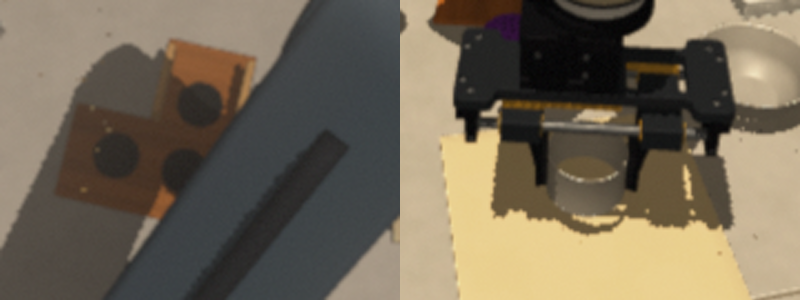

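The left half (top view) shows the empty side pad (116,155) and back pad (200,104). The right half shows the ring upright in the grip above the board. Cross-checking the board centre from the side view.

```bash
python3 - <<'E'
from m import *
print("side pad",ray("top",260+116/2.5-.3,140+155/2.5-.3,.006).round(4),"back pad",ray("top",260+200/2.5-.3,140+104/2.5-.3,.006).round(4))
im=cv2.imread("pics/side0.png"); b=cv2.cvtColor(im,cv2.COLOR_BGR2LAB)[...,2].astype(int)
m=cv2.morphologyEx(blob(b>148,(275,280,440,400)).astype(np.uint8),2,np.ones((5,5)))
print("board side",cv2.minAreaRect(pts(m,.009,"side")))
c=cv2.approxPolyDP(cv2.findContours(m,0,2)[0][0],5,True)[:,0]; print(c.tolist(),[ray("side",*q,.009)[:2].round(3).tolist() for q in c])
E
```

```text
side pad [0.5384 0.0267 0.006 ] back pad [ 0.5862 -0.0635  0.006 ]
board side ((526.0459594726562, -358.3620910644531), (210.5677490234375, 208.91204833984375), 86.49452209472656)
[[393, 290], [288, 301], [299, 399], [430, 384]] [[0.635, -0.264], [0.43, -0.249], [0.416, -0.449], [0.62, -0.469]]
```

Emit:
arm_command --pt "0.8 -0.7 0 0.005 -0.003 0 5" --pt "1 0 0 0 0 0 5" --pt "0.6 0 0 0 0 0 5" --pt "0 0 0 0 0 0 5" --pt "0 0 0 0 0 0 5"

```text
time: 28.0
position: [0.5263, -0.3588, 0.0235]
tool_rot: [0.104, 0.698, -0.103, 0.7]
ft_force: [-0.2, 0.1, -0.2]
grip_width: 0.0594
```

```bash
python3 go.py 0.5265 -0.3577 0.0185 -0.2928
```

```text
t 28.0 pos [ 0.5263 -0.3588  0.0235] w 0.0594 q [-0.77  0.8   1.53  0.    0.8  -0.48]
turn [-0.001  0.003 -0.002] shift now [ 0.5   0.1  -0.02] shift after turn [ 0.5   0.11 -0.02] F [-0.2  0.1 -0.2]
```

Emit:
arm_command --pt "0.35 0.1 0 0 0.003 0 5" --pt "0.15 0 0 0 0 0 5" --pt "0 0 0 0 0 0 5"

```text
time: 28.38
position: [0.527, -0.3577, 0.0187]
tool_rot: [0.104, 0.699, -0.103, 0.7]
ft_force: [0.6, 0.4, -0.5]
grip_width: 0.0592
```

Emit:
arm_command --pt "0.15 0 0 0 0 0 5" --pt "0 0 0 0 0 0 5"

```text
time: 28.62
position: [0.5272, -0.3579, 0.0188]
tool_rot: [0.104, 0.699, -0.103, 0.7]
ft_force: [0.0, 0.2, -1.1]
grip_width: 0.0595
```

Emit:
arm_command --pt "0.15 0 0 0 0 0 5" --pt "0 0 0 0 0 0 5"

```text
time: 28.88
position: [0.5275, -0.3582, 0.0185]
tool_rot: [0.103, 0.699, -0.103, 0.7]
ft_force: [-0.7, 0.2, -1.0]
grip_width: 0.0593
```

Down; release slowly and rise.

Emit:
arm_command --pt "0.1 0 0 0 0 0 5" --pt "0 0 0 0 0 0 6.3" --pt "0 0 0 0 0 0 7.5" --pt "0 0 0 0 0 0 8.7" --pt "0 0 0 0 0 0 8.7" --pt "-1 0 0 0 0 0 8.7" --pt "-2.5 0 0 0 0 0 8.7" --pt "-3.5 0 0 0 0 0 8.7" --pt "-3.5 0 0 0 0 0 8.7" --pt "-2 0 0 0 0 0 8.7" --pt "0 0 0 0 0 0 8.7" --grip_force 15

```text
time: 30.25
position: [0.5276, -0.3585, 0.1485]
tool_rot: [0.103, 0.699, -0.103, 0.7]
ft_force: [0.3, -0.1, 0.2]
grip_width: 0.0868
```

```bash
python3 go.py 0.5023 0.334 0.14 1.278;  python3 - <<'E'
from m import *
a=[]
for n in("top","side"):
    im,d=optics.camera(n); cv2.imwrite(f"pics/{n}5.png",im)
    c=im[140:260,140:300] if n=="top" else im[240:400,270:450]
    a.append(cv2.resize(c,(400,300 if n=="top" else 356),interpolation=2)[:300])
cv2.imwrite("pics/pair5.png",np.hstack(a))
E
```

```text
t 30.25 pos [ 0.5276 -0.3585  0.1485] w 0.0868 q [-0.77  0.63  1.47  0.    1.04 -0.48]
turn [ 1.57   0.002 -0.002] shift now [  0.81  65.56 -22.44] shift after turn [  0.85 -22.4  -65.57] F [ 0.3 -0.1  0.2]
```

View pics/pair5.png

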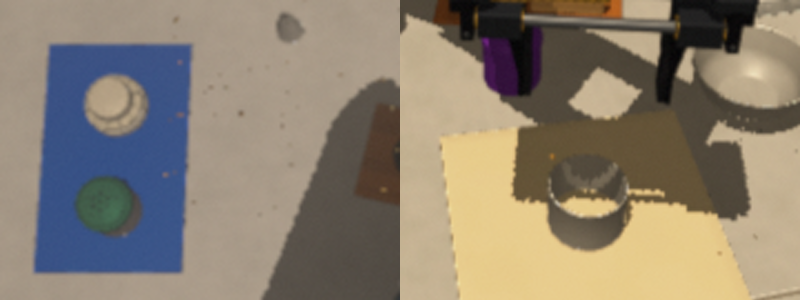

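The left half shows the timer (116,105) and shaker (105,205) upright on the mat. The right half shows the ring mould standing near the middle of the board. Now back for the shaker.

Emit:
arm_command --pt "0 3 -1 0 0 0 8.7" --pt "0 4.5 -1.5 0 0 0 8.7" --pt "0 5 -1.7 0 0 0 8.7" --pt "0 5 -1.7 0 0 0 8.7" --pt "0 5 -1.7 0 0 0 8.7" --pt "0 5 -1.7 0 0 0 8.7" --pt "0 5 -1.7 0 0 0 8.7" --pt "0 5 -1.7 0 0 0 8.7" --pt "0 5 -1.7 0 0 0 8.7" --pt "0 5 -1.7 0 0 0 8.7" --pt "0 5 -1.7 0 0 0 8.7" --pt "0 4 -1.4 0 0 0 8.7"

```text
time: 31.85
position: [0.4988, 0.2548, 0.1344]
tool_rot: [0.108, 0.709, -0.105, 0.689]
ft_force: [1.0, 0.7, -0.1]
grip_width: 0.0871
```

```bash
python3 go.py 0.5023 0.334 0.14 1.278; python3 - <<'E'
from m import *
f=lambda x,y,z:ray("top",140+x/2.5-.3,140+y/2.5-.3,z).round(4)
print("timer",f(116,107,.008),"shaker",f(105,205,.051))
im,d=optics.camera("top"); cv2.imwrite("pics/top6.png",im); c=im[145:250,400:510]
cv2.imwrite("pics/board6.png",cv2.resize(c,None,fx=5,fy=5,interpolation=2))
E
```

```text
t 31.85 pos [0.4988 0.2548 0.1344] w 0.0871 q [0.26 0.57 1.66 0.02 0.93 0.56]
turn [ 1.561 -0.022  0.022] shift now [-0.51  7.67 -2.05] shift after turn [-0.56 -1.96 -7.69] F [ 1.   0.7 -0.1]
timer [0.6094 0.3324 0.008 ] shaker [0.5002 0.3338 0.051 ]
```

View pics/board6.png

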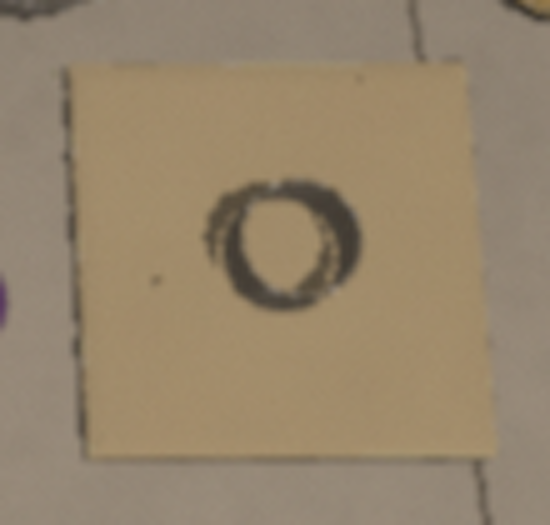

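The board crop shows the ring mould upright near the board's middle (about (283,243) in the crop; board corners at (66,66), (465,66), (495,457) and (86,457)). Turn and go to the shaker.

Emit:
arm_command --pt "0 3 -1 0 -0.02 0.02 8.7" --pt "0 3 -0.9 0 0 0 8.7" --pt "0 0 0 -0.175 0 0 8.7" --pt "0 0 0 -0.175 0 0 8.7" --pt "0 0 0 -0.175 0 0 8.7" --pt "0 0 0 -0.175 0 0 8.7" --pt "0 0 0 -0.175 0 0 8.7" --pt "0 0 0 -0.175 0 0 8.7" --pt "0 0 0 -0.175 0 0 8.7" --pt "0 0 0 -0.175 0 0 8.7" --pt "0 0 0 -0.15 0 0 8.7" --pt "0 0 0 0 0 0 8.7"

```text
time: 33.4
position: [0.4861, 0.32, 0.1171]
tool_rot: [-0.418, 0.569, 0.439, 0.555]
ft_force: [0.9, -0.3, 0.5]
grip_width: 0.0873
```

```bash
python3 go.py 0.5015 0.334 0.10 1.278; python3 - <<'E'
from m import *
f=lambda x,y,z:ray("top",400+x/5-.4,145+y/5-.4,z).round(4)
print("ring rim",f(281,243,.045)); b=np.array([f(*c,.009) for c in((66,66),(465,66),(495,457),(86,457))]); print(b[:,:2],b.mean(0))
E
```

```text
t 33.4 pos [0.4861 0.32   0.1171] w 0.0873 q [ 0.38  0.62  1.62  0.03  0.93 -0.94]
turn [ 0.025  0.002 -0.035] shift now [ 1.67 -1.17  1.75] shift after turn [ 1.71 -1.07  1.78] F [ 0.9 -0.3  0.5]
ring rim [ 0.5268 -0.3477  0.045 ]
[[ 0.6355 -0.2584]
 [ 0.6214 -0.4662]
 [ 0.4168 -0.4524]
 [ 0.4308 -0.2463]] [ 0.526125 -0.355825  0.009   ]
```

Emit:
arm_command --pt "0.5 -1.1 1.75 0.025 0 -0.033 8.7" --pt "1 0 0 0 0 0 8.7" --pt "0 0 0 0 0 0 8.7" --pt "0 0 0 0 0 0 8.7"

```text
time: 33.9
position: [0.4988, 0.332, 0.0983]
tool_rot: [-0.418, 0.572, 0.421, 0.567]
ft_force: [-0.6, -0.3, 0.3]
grip_width: 0.0869
```

```bash
python3 go.py 0.5015 0.334 0.009 1.278
```

```text
t 33.9 pos [0.4988 0.332  0.0983] w 0.0869 q [ 0.4   0.66  1.6   0.    0.9  -0.87]
turn [-0.007 -0.003 -0.008] shift now [ 8.92 -0.27  0.3 ] shift after turn [ 8.93 -0.21  0.27] F [-0.6 -0.3  0.3]
```

Emit:
arm_command --pt "1.5 -0.22 0.27 -0.006 -0.003 -0.008 8.7" --pt "2 0 0 0 0 0 8.7" --pt "2 0 0 0 0 0 8.7" --pt "2 0 0 0 0 0 8.7" --pt "1 0 0 0 0 0 8.7" --pt "0 0 0 0 0 0 8.7" --pt "0 0 0 0 0 0 8.7"

```text
time: 34.78
position: [0.5018, 0.3332, 0.0087]
tool_rot: [-0.421, 0.568, 0.421, 0.568]
ft_force: [-0.1, 0.2, -0.6]
grip_width: 0.0871
```

```bash
python3 go.py 0.5015 0.334 0.009 1.278
```

```text
t 34.77 pos [0.5018 0.3332 0.0087] w 0.0871 q [ 0.4   0.8   1.63 -0.    0.71 -0.87]
turn [-0.002  0.001  0.002] shift now [-0.03  0.06  0.06] shift after turn [-0.03  0.06  0.06] F [-0.1  0.2 -0.6]
```

Emit:
arm_command --pt "0 0 0 0 0 0 5" --pt "0 0 0 0 0 0 5" --pt "0 0 0 0 0 0 5" --pt "0 0 0 0 0 0 5" --pt "0 0 0 0 0 0 5" --pt "0 0 0 0 0 0 5" --grip_force 18

```text
time: 35.52
position: [0.5032, 0.3339, 0.0108]
tool_rot: [-0.422, 0.566, 0.421, 0.57]
ft_force: [-0.5, 0.3, -0.7]
grip_width: 0.055
```

Emit:
arm_command --pt "-1 0 0 0 0 0 5" --pt "-2 0 0 0 0 0 5" --pt "-3 0 0 0 0 0 5" --pt "-3 0 0 0 0 0 5" --pt "-2 0 0 0 0 0 5" --pt "0 0 0 0 0 0 5" --pt "0 0 0 0 0 0 5"

```text
time: 36.4
position: [0.5013, 0.3331, 0.1253]
tool_rot: [-0.422, 0.567, 0.421, 0.569]
ft_force: [0.3, 0.0, -1.4]
grip_width: 0.0548
```

```bash
python3 go.py 0.517 -0.042 0.12 1.278
```

```text
t 36.4 pos [0.5013 0.3331 0.1253] w 0.0548 q [ 0.4   0.62  1.58 -0.    0.94 -0.87]
turn [-0.002  0.002  0.003] shift now [  0.51 -12.4  -35.44] shift after turn [  0.53 -12.33 -35.46] F [ 0.3  0.  -1.4]
```

Emit:
arm_command --pt "0 -0.9 -2.5 0 0 0 5" --pt "0 -1.3 -3.7 0 0 0 5" --pt "0 -1.6 -4.5 0 0 0 5" --pt "0 -1.6 -4.5 0 0 0 5" --pt "0 -1.6 -4.5 0 0 0 5" --pt "0 -1.6 -4.5 0 0 0 5" --pt "0 -1.4 -4 0 0 0 5" --pt "0 -1.2 -3.5 0 0 0 5" --pt "0 -0.8 -2.2 0 0 0 5" --pt "0 -0.3 -0.8 0 0 0 5" --pt "0 0 0 0 0 0 5"

```text
time: 37.78
position: [0.5135, -0.0449, 0.1139]
tool_rot: [-0.418, 0.571, 0.425, 0.564]
ft_force: [0.7, 1.0, -1.3]
grip_width: 0.0551
```

```bash
python3 go.py 0.518 -0.0425 0.035 1.278
```

```text
t 37.77 pos [ 0.5135 -0.0449  0.1139] w 0.0551 q [-0.3   0.55  1.79 -0.    0.81 -1.58]
turn [-0.001 -0.002 -0.015] shift now [ 7.88 -0.48  0.38] shift after turn [ 7.89 -0.36  0.36] F [ 0.7  1.  -1.3]
```

Emit:
arm_command --pt "1.5 -0.36 0.36 0 -0.002 -0.014 5" --pt "2.2 0 0 0 0 0 5" --pt "2.2 0 0 0 0 0 5" --pt "1.3 0 0 0 0 0 5" --pt "0 0 0 0 0 0 5" --pt "0 0 0 0 0 0 5"

```text
time: 38.52
position: [0.5173, -0.0362, 0.0397]
tool_rot: [-0.422, 0.566, 0.424, 0.566]
ft_force: [0.7, -0.5, -1.4]
grip_width: 0.0547
```

```bash
python3 go.py 0.518 -0.0425 0.0155 1.278
```

```text
t 38.52 pos [ 0.5173 -0.0362  0.0397] w 0.0547 q [-0.29  0.68  1.84  0.    0.62 -1.57]
turn [ 0.006  0.001 -0.002] shift now [ 2.42 -0.25 -0.59] shift after turn [ 2.42 -0.25 -0.58] F [ 0.7 -0.5 -1.4]
```

Emit:
arm_command --pt "0.6 -0.25 -0.58 0.005 0 0 5" --pt "0.6 0 0 0 0 0 5" --pt "0 0 0 0 0 0 5" --pt "0 0 0 0 0 0 5"

```text
time: 39.02
position: [0.5193, -0.0434, 0.0284]
tool_rot: [-0.422, 0.567, 0.422, 0.568]
ft_force: [-1.0, 0.7, -1.1]
grip_width: 0.0546
```

```bash
python3 go.py 0.518 -0.0425 0.0150 1.278
```

```text
t 39.02 pos [ 0.5193 -0.0434  0.0284] w 0.0546 q [-0.3   0.71  1.84  0.    0.6  -1.58]
turn [0.    0.001 0.001] shift now [1.34 0.15 0.05] shift after turn [1.34 0.15 0.05] F [-1.   0.7 -1.1]
```

Emit:
arm_command --pt "0.6 0.12 0.08 0 0 0 5" --pt "0.5 0 0 0 0 0 5" --pt "0.2 0 0 0 0 0 5" --pt "0 0 0 0 0 0 5"

```text
time: 39.52
position: [0.5183, -0.0422, 0.0148]
tool_rot: [-0.422, 0.567, 0.422, 0.568]
ft_force: [-0.7, -1.0, 3.1]
grip_width: 0.0549
```

Emit:
arm_command --pt "0.12 0 0 0 0 0 5" --pt "0 0 0 0 0 0 5"

```text
time: 39.78
position: [0.5185, -0.0423, 0.015]
tool_rot: [-0.422, 0.567, 0.421, 0.568]
ft_force: [0.1, -0.1, -0.3]
grip_width: 0.055
```

Emit:
arm_command --pt "0.05 0 0 0 0 0 5" --pt "0 0 0 0 0 0 6.0" --pt "0 0 0 0 0 0 7.5" --pt "0 0 0 0 0 0 8.7" --pt "0 0 0 0 0 0 8.7" --pt "-1 0 0 0 0 0 8.7" --pt "-2.5 0 0 0 0 0 8.7" --pt "-3.5 0 0 0 0 0 8.7" --pt "-3.5 0 0 0 0 0 8.7" --pt "-2 0 0 0 0 0 8.7" --pt "0 0 0 0 0 0 8.7"

```text
time: 41.15
position: [0.5185, -0.0424, 0.1455]
tool_rot: [-0.423, 0.566, 0.421, 0.569]
ft_force: [-0.5, -1.0, -0.1]
grip_width: 0.0869
```

```bash
python3 go.py 0.61 0.332 0.14 -0.2928
```

```text
t 41.15 pos [ 0.5185 -0.0424  0.1455] w 0.0869 q [-0.3   0.5   1.77  0.    0.87 -1.58]
turn [-1.57  -0.002  0.004] shift now [ 0.6   2.04 38.49] shift after turn [  0.55 -38.49   2.04] F [-0.5 -1.  -0.1]
```

Emit:
arm_command --pt "0 0.2 2.5 0 0 0 8.7" --pt "0 0.2 4 0 0 0 8.7" --pt "0 0.2 5 0 0 0 8.7" --pt "0 0.2 5 0 0 0 8.7" --pt "0 0.2 5 0 0 0 8.7" --pt "0 0.2 5 0 0 0 8.7" --pt "0 0.2 4.5 0 0 0 8.7" --pt "0 0.2 3.5 0 0 0 8.7" --pt "0 0.2 2 0 0 0 8.7" --pt "0 0 0 0 0 0 8.7"

```text
time: 42.4
position: [0.6042, 0.3209, 0.1349]
tool_rot: [-0.42, 0.572, 0.422, 0.564]
ft_force: [-0.4, -0.6, -0.8]
grip_width: 0.0872
```

Emit:
arm_command --pt "0 0 0 0.175 0 0 8.7" --pt "0 0 0 0.175 0 0 8.7" --pt "0 0 0 0.175 0 0 8.7" --pt "0 0 0 0.175 0 0 8.7" --pt "0 0 0 0.175 0 0 8.7" --pt "0 0 0 0.175 0 0 8.7" --pt "0 0 0 0.175 0 0 8.7" --pt "0 0 0 0.175 0 0 8.7" --pt "0 0 0 0.14 0 0 8.7" --pt "0 0 0 0 0 0 8.7"

```text
time: 43.65
position: [0.5986, 0.2996, 0.1307]
tool_rot: [0.109, 0.706, -0.124, 0.688]
ft_force: [-0.4, 1.4, -0.3]
grip_width: 0.0868
```

```bash
python3 go.py 0.61 0.332 0.10 -0.2928; python3 - <<'E'
from m import *
a=[]
for n in("top","side"):
    im,d=optics.camera(n); cv2.imwrite(f"pics/{n}7.png",im)
    c=im[150:240,280:400] if n=="top" else im[185:275,270:390]
    a.append(cv2.resize(c,(400,300),interpolation=2))
cv2.imwrite("pics/pair7.png",np.hstack(a))
E
```

```text
t 43.65 pos [0.5986 0.2996 0.1307] w 0.0868 q [ 0.3   0.7   1.36 -0.01  1.11  0.64]
turn [-0.037 -0.022  0.025] shift now [2.99 3.51 0.09] shift after turn [3.07 3.43 0.16] F [-0.4  1.4 -0.3]
```

View pics/pair7.png

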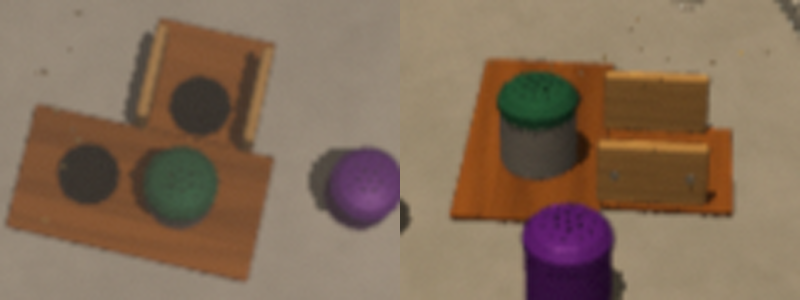

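The shaker stands upright on the corner pad ((180,186) in the left half), and the side pad (88,173) is free. I'll compare the shaker with where it started, using the lid centroids.

```bash
python3 - <<'E'
from m import *
for n,box in(("top",(315,185,360,225)),("side",(290,195,335,240))):
  for k in(0,7):
    im=cv2.imread(f"pics/{n}{k}.png").astype(int); B,G,Rr=im[...,0],im[...,1],im[...,2]
    m=cv2.morphologyEx(blob(G>Rr*1.2,box).astype(np.uint8),3,np.ones((5,5)))
    c=np.argwhere(m)[:,::-1]; x,y,w,h=cv2.boundingRect(m)
    e=np.array([x+(w-1)/2,y+(h-1)/2]); print(n,k,c.mean(0).round(2),len(c),e,(w,h),ray(n,*c.mean(0),.055)[:2].round(4),ray(n,*e,.055)[:2].round(4))
im=cv2.imread("pics/top7.png"); V=cv2.cvtColor(im,6)
n_,l,s,c=cv2.connectedComponentsWithStats((V<62).astype(np.uint8)[150:240,280:360])
for i in range(1,n_):
    if s[i,4]>80: print(s[i].tolist(),ray("top",*(c[i]+[280,150]),.006)[:2].round(4))
E
```

```text
top 0 [335.04 204.81] 317 [335.  204.5] (21, 20) [ 0.516  -0.0443] [ 0.5167 -0.0442]
top 7 [334.02 204.77] 315 [333.5 204.5] (20, 20) [ 0.5162 -0.0417] [ 0.517  -0.0405]
side 0 [311.05 215.37] 328 [311.5 215.5] (24, 18) [ 0.516  -0.0451] [ 0.5169 -0.0458]
side 7 [310.84 215.02] 317 [311. 215.] (23, 17) [ 0.5158 -0.0436] [ 0.5162 -0.0437]
[51, 23, 18, 17, 228] [ 0.5863 -0.063 ]
[18, 44, 17, 17, 236] [0.5378 0.0265]
```

Shaker at (0.516,-0.042), pad at (0.5172,-0.0423), so it is centred within about 1.5 mm. Now the timer.

Emit:
arm_command --pt "0.8 2 0 -0.03 -0.02 0.022 8.7" --pt "1 1.5 0.1 0 0 0 8.7" --pt "0.5 0 0 0 0 0 8.7" --pt "0 0 0 0 0 0 8.7" --pt "0 0 0 0 0 0 8.7"

```text
time: 44.38
position: [0.6104, 0.3355, 0.1044]
tool_rot: [0.103, 0.7, -0.104, 0.699]
ft_force: [0.2, 0.2, 0.3]
grip_width: 0.0874
```

```bash
python3 go.py 0.61 0.332 0.055 -0.2928
```

```text
t 44.38 pos [0.6104 0.3355 0.1044] w 0.0874 q [ 0.34  0.76  1.33 -0.    1.06  0.64]
turn [-0.    -0.002  0.002] shift now [ 4.94 -0.34  0.08] shift after turn [ 4.94 -0.35  0.07] F [0.2 0.2 0.3]
```

Emit:
arm_command --pt "1.5 -0.35 0.05 0 0 0 8.7" --pt "2 0 0 0 0 0 8.7" --pt "2 0 0 0 0 0 8.7" --pt "2 0 0 0 0 0 8.7" --pt "1 0 0 0 0 0 8.7" --pt "0 0 0 0 0 0 8.7" --pt "0 0 0 0 0 0 8.7"

```text
time: 45.25
position: [0.6089, 0.3304, 0.012]
tool_rot: [0.103, 0.701, -0.105, 0.698]
ft_force: [0.8, 0.3, 0.3]
grip_width: 0.0869
```

```bash
python3 go.py 0.61 0.332 0.006 -0.2928
```

```text
t 45.25 pos [0.6089 0.3304 0.012 ] w 0.0869 q [ 0.34  0.87  1.37 -0.    0.9   0.63]
turn [-0.001 -0.004  0.004] shift now [0.59 0.18 0.06] shift after turn [0.6  0.18 0.06] F [0.8 0.3 0.3]
```

Emit:
arm_command --pt "0.6 0.15 0 0 -0.004 0.004 8.7" --pt "0 0 0 0 0 0 8.7" --pt "0 0 0 0 0 0 5" --pt "0 0 0 0 0 0 5" --pt "0 0 0 0 0 0 5" --pt "0 0 0 0 0 0 5" --pt "0 0 0 0 0 0 5" --pt "0 0 0 0 0 0 5" --grip_force 15

```text
time: 46.25
position: [0.6109, 0.3327, 0.0081]
tool_rot: [0.104, 0.698, -0.103, 0.701]
ft_force: [-0.4, -0.2, -0.2]
grip_width: 0.0596
```

Emit:
arm_command --pt "-1 0 0 0 0 0 5" --pt "-2 0 0 0 0 0 5" --pt "-3 0 0 0 0 0 5" --pt "-3 0 0 0 0 0 5" --pt "-3 0 0 0 0 0 5" --pt "-1.5 0 0 0 0 0 5" --pt "0 0 0 0 0 0 5"

```text
time: 47.12
position: [0.6106, 0.3326, 0.1534]
tool_rot: [0.105, 0.697, -0.102, 0.702]
ft_force: [0.5, 0.7, -3.2]
grip_width: 0.0596
```

```bash
python3 go.py 0.538 0.0268 0.13 -0.2928
```

```text
t 47.12 pos [0.6106 0.3326 0.1534] w 0.0596 q [0.34 0.69 1.31 0.   1.13 0.63]
turn [-0.001  0.007 -0.005] shift now [  2.18 -31.38   1.9 ] shift after turn [  2.34 -31.37   1.88] F [ 0.5  0.7 -3.2]
```

Emit:
arm_command --pt "0.2 -2.5 0.2 0 0.006 -0.005 5" --pt "0.2 -3.5 0.2 0 0 0 5" --pt "0.2 -4 0.2 0 0 0 5" --pt "0.2 -4 0.2 0 0 0 5" --pt "0.2 -4 0.2 0 0 0 5" --pt "0.2 -4 0.2 0 0 0 5" --pt "0.2 -3.5 0.2 0 0 0 5" --pt "0 -2.7 0.2 0 0 0 5" --pt "0 -1.5 0 0 0 0 5" --pt "0 0 0 0 0 0 5" --pt "0 0 0 0 0 0 5"

```text
time: 48.5
position: [0.5306, 0.0363, 0.129]
tool_rot: [0.102, 0.706, -0.104, 0.693]
ft_force: [0.0, -0.6, -0.9]
grip_width: 0.0599
```

```bash
python3 go.py 0.538 0.0266 0.06 -0.2928
```

```text
t 48.5 pos [0.5306 0.0363 0.129 ] w 0.0599 q [-0.14  0.54  1.74 -0.    0.87  0.15]
turn [ 0.    -0.018  0.005] shift now [ 6.88 -0.68  1.11] shift after turn [ 6.9  -0.71  0.99] F [ 0.  -0.6 -0.9]
```

Emit:
arm_command --pt "1 -0.7 1 0 -0.018 0.005 5" --pt "1.5 0 0 0 0 0 5" --pt "0 0 0 0 0 0 5" --pt "0 0 0 0 0 0 5"

```text
time: 49.0
position: [0.5385, 0.0303, 0.1026]
tool_rot: [0.102, 0.7, -0.101, 0.7]
ft_force: [0.4, -0.9, -1.1]
grip_width: 0.0598
```

```bash
python3 go.py 0.538 0.0266 0.04 -0.2928
```

```text
t 49.0 pos [0.5385 0.0303 0.1026] w 0.0598 q [-0.15  0.59  1.75  0.    0.8   0.13]
turn [ 0.005  0.    -0.001] shift now [ 6.26 -0.38  0.06] shift after turn [ 6.26 -0.37  0.06] F [ 0.4 -0.9 -1.1]
```

Emit:
arm_command --pt "1.5 -0.35 0.05 0.005 0 0 5" --pt "2 0 0 0 0 0 5" --pt "1.8 0 0 0 0 0 5" --pt "0.8 0 0 0 0 0 5" --pt "0 0 0 0 0 0 5" --pt "0 0 0 0 0 0 5"

```text
time: 49.75
position: [0.5385, 0.0267, 0.0388]
tool_rot: [0.104, 0.699, -0.103, 0.7]
ft_force: [0.1, -0.2, -1.2]
grip_width: 0.0598
```

```bash
python3 go.py 0.538 0.0266 0.0125 -0.2928
```

```text
t 49.75 pos [0.5385 0.0267 0.0388] w 0.0598 q [-0.16  0.7   1.79  0.    0.65  0.13]
turn [-0.     0.002 -0.001] shift now [ 2.63 -0.03 -0.05] shift after turn [ 2.63 -0.02 -0.04] F [ 0.1 -0.2 -1.2]
```

Emit:
arm_command --pt "1 -0.03 -0.04 0 0 0 5" --pt "1 0 0 0 0 0 5" --pt "0.5 0 0 0 0 0 5" --pt "0 0 0 0 0 0 5" --pt "0 0 0 0 0 0 5"

```text
time: 50.38
position: [0.5389, 0.0264, 0.013]
tool_rot: [0.104, 0.698, -0.103, 0.701]
ft_force: [0.6, -0.2, -0.9]
grip_width: 0.0595
```

Emit:
arm_command --pt "0.12 0 0 0 0 0 5" --pt "0 0 0 0 0 0 5"

```text
time: 50.62
position: [0.5393, 0.0264, 0.0121]
tool_rot: [0.104, 0.698, -0.103, 0.701]
ft_force: [0.3, 0.5, -1.5]
grip_width: 0.0599
```

Emit:
arm_command --pt "0.05 0 -0.15 0 0 0 5" --pt "0.08 0 0 0 0 0 5" --pt "0 0 0 0 0 0 5"

```text
time: 51.0
position: [0.5387, 0.0267, 0.0121]
tool_rot: [0.104, 0.697, -0.103, 0.702]
ft_force: [-0.4, -0.6, -1.6]
grip_width: 0.06
```

Emit:
arm_command --pt "0.12 0 -0.08 0 0 0 5" --pt "0 0 0 0 0 0 5"

```text
time: 51.25
position: [0.5387, 0.0267, 0.012]
tool_rot: [0.103, 0.696, -0.103, 0.703]
ft_force: [-0.9, -0.3, -1.1]
grip_width: 0.0596
```

Emit:
arm_command --pt "0 0 0 0 0 0 6.3" --pt "0 0 0 0 0 0 7.5" --pt "0 0 0 0 0 0 8.7" --pt "0 0 0 0 0 0 8.7" --pt "-1 0 0 0 0 0 8.7" --pt "-2.5 0 0 0 0 0 8.7" --pt "-3.5 0 0 0 0 0 8.7" --pt "-3.5 0 0 0 0 0 8.7" --pt "-3.5 0 0 0 0 0 8.7" --pt "-2 0 0 0 0 0 8.7" --pt "0 0 0 0 0 0 8.7"

```text
time: 52.62
position: [0.5367, 0.0269, 0.1796]
tool_rot: [0.103, 0.696, -0.103, 0.703]
ft_force: [0.5, -0.7, -0.5]
grip_width: 0.0867
```

Emit:
arm_command --pt "0 2.5 0 0 0 0 8.7" --pt "0 4 0 0 0 0 8.7" --pt "0 5 0 0 0 0 8.7" --pt "0 5 0 0 0 0 8.7" --pt "0 5 0 0 0 0 8.7" --pt "0 5 0 0 0 0 8.7" --pt "0 4 0 0 0 0 8.7" --pt "0 3 0 0 0 0 8.7" --pt "0 0 0 0 0 0 8.7" --pt "0 0 0 0 0 0 8.7"

```text
time: 53.88
position: [0.6297, 0.3545, 0.1667]
tool_rot: [0.101, 0.702, -0.107, 0.697]
ft_force: [0.4, -0.0, -0.5]
grip_width: 0.087
```

```bash
python3 - <<'E'
from m import *
a=[]
for n in("top","side"):
    im,d=optics.camera(n); cv2.imwrite(f"pics/{n}8.png",im)
    c=im[120:300,240:510] if n=="top" else im[150:400,200:480]
    a.append(cv2.resize(c,(400,267) if n=="top" else (400,357),interpolation=2))
a[0]=cv2.copyMakeBorder(a[0],0,90,0,0,0)
cv2.imwrite("pics/pair8.png",np.hstack(a))
V0,V8=[cv2.cvtColor(cv2.imread(f"pics/top{k}.png"),6)[185:222,290:325].astype(float) for k in(0,8)]
z=lambda v:(v-v.mean())/v.std()
for k,V in((0,V0),(8,V8)):
    im=cv2.imread(f"pics/top{k}.png"); S=cv2.cvtColor(im,40)[...,1]
    m=cv2.morphologyEx(blob(S<100,(291,183,323,220)).astype(np.uint8),2,np.ones((5,5))); x,y,w,h=cv2.boundingRect(m); c=np.argwhere(m)[:,::-1].mean(0); e=(x+(w-1)/2,y+(h-1)/2)
    print(k,m.sum(),c.round(2),(w,h),ray("top",*c,.015)[:2].round(4),ray("top",*e,.015)[:2].round(4))
print("shift px",cv2.phaseCorrelate(z(V0),z(V8)),robot.get_obs()["position"])
E
```

```text
0 489 [306.01 201.66] (25, 24) [0.5367 0.0268] [0.5371 0.0268]
8 491 [306.67 200.65] (25, 24) [0.5392 0.025 ] [0.5396 0.0241]
shift px ((0.273797447933692, -1.2233665955821351), 0.818339200479828) [0.62992748 0.35407861 0.16717791]
```

View pics/pair8.png

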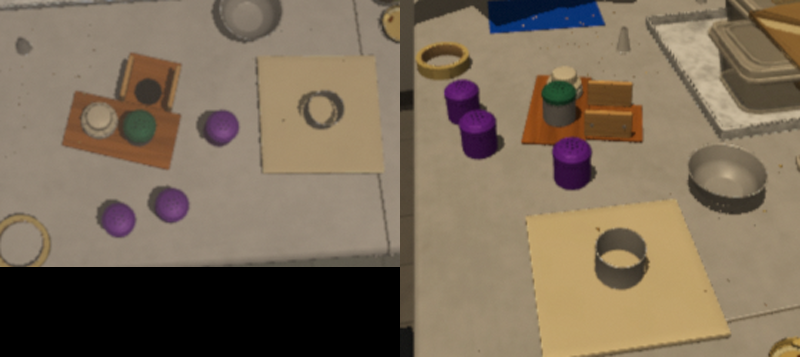

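The left half shows the timer and shaker upright on their pads and the back pad empty. The ring stands mid-board, and the bowl, nozzle, tape roll and purple shakers are where they were. The timer is about 2 mm off its pad centre, close to the measurement error, so I'm handing in.

```bash
python3 -c "
from rig import workorder; print(workorder.hand_in())"
```

```text
the job is handed in; nothing more can be done
None
```

The ring mould is standing upright in the middle of the cake board, and the timer and shaker are back upright on their own pads. I stood the timer and then the green-lidded shaker on the mat first, moved the ring, then returned the shaker and last the timer. I handed in at about 54 s of the 128 s allowed; the hand-in gives no verdict.

Last checks:
- **Shaker:** about 1–1.5 mm from the centre of the corner pad.
- **Timer:** about 2 mm from the centre of the side pad, and about 3 mm from where it first stood. I left it, because moving it again would have brought about as much error.
- **Ring mould:** within a few mm of the board's centre. My first reading put it about 8–9 mm off. That came from misreading the rim because of the viewing angle; the corrected rim position and the release pose both agree with the centre.
- **Other things:** by eye, the bowl, nozzle, tape roll and purple shakers had not moved. I did not measure them again.
- **Forces:** the readings at the end of each move stayed under about 6 N. I did not read forces in between.

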